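# Tilt the blue marker out of the marker dock

## Task

Get the blue marker out of the grey marker dock: tilt its capped end up until it clears the lip, draw it out through its slot, and lay it flat, lengthwise, in the middle of the shallow black-lined tray. Leave the black marker in its slot.

Things in the scene. Friction and masses are not known exactly. Their poses are not given: they have to be found in the camera images.
- blue_center (a point): centre (half-way along and up) of the loose blue marker: white barrel, blue cap, 129 x 15 x 15 mm, 22 g; y axis along it, pointing away from the cap, z up. It starts level in one of the dock's slots, along the dock's y axis, capped end out: 50 mm inside the bin, 79 mm outside. Grip it across, between bin and rail (free from 14 mm behind its centre to 53 mm ahead, cap side; best about 25 mm ahead).
- black_center (a point): centre of the loose black-capped marker, same size and axes, lying likewise in the other slot, 70 mm beside the blue one; which slot holds which varies. It stays there.
- dock: fixed grey dock with white roof, 124 mm wide (x). Origin on the bench under the bin's centre; y: the way the slots face, z up. Bin: closed box, y -30 to 29 mm, 67 mm high, floor at z 26, roof underside 62, back wall's inner face y -24. Front wall 8 mm thick (y 21 to 29); slots at x = -35 and 35, 27 mm wide, z 26 to 62. Ahead of it a 3 mm base plate, then the rail with the lip.
- lip_top (a point): middle of the top edge of the dock's lip, 48 mm above the bench, same axes as the dock. The markers' capped ends rest on the rail (y 97 to 120 mm in the dock's frame, 26 mm high); the lip (y 114 to 120, full width) stands on it, 6 mm past their ends, so they cannot come out level. Turned up 12 to 16 degrees about its inner end, a marker clears lip and slot top and draws out along its own axis.
- tray: shallow open aluminium tray with a black lining, fixed, 124 mm (x) by 200 mm (y, its length), rim 10 mm above the bench, walls 3 mm, inner floor 3 mm above the bench. Origin under its centre on the bench, z up.
There are look-alikes about, which are no part of the job. Leave any pink look-alike of the part that bears blue_center alone.

How it is judged:
On the way, in this order (a step that is already met when the one before it is completed fails the run):
1. the blue marker's capped end is tilted up (4 degrees or more) while it is still in its slot (angle between blue_center's own y axis and vertical above 1.64 rad and y of blue_center in the frame of dock below 0.075 m and z of blue_center in the frame of dock below 0.085 m), for 0.1 s.
2. the blue marker is clear of the dock ((y of blue_center in the frame of dock above 0.1 m or z of blue_center in the frame of dock above 0.12 m)), for 0.1 s.
At the end, for the whole second after the job is handed in: The blue marker lies flat on the tray's floor, its centre within 35 mm of the tray's centre along each tray axis and within 20 degrees of the tray's length (cap either way), released and at rest; the black marker is within 15 mm of where it started (x of blue_center in the frame of tray between -0.035 and 0.035 m and y of blue_center in the frame of tray between -0.035 and 0.035 m and z of blue_center in the frame of tray below 0.018 m and angle between blue_center's own y axis and vertical between 1.48 and 1.66 rad and angle between the y axis of blue_center and the y axis of tray, either way round below 0.35 rad and contact force between the fingers and marker_blue below 0.1 N and linear speed of marker_blue below 0.02 m/s and distance of black_center from where it was at the start of the episode below 0.015 m); the robot touches nothing.
It fails at once if the black marker is pushed or pulled more than 15 mm from its place (distance of black_center from where it was at the start of the episode above 0.015 m).
It also fails if it takes over 45 s, if anything falls off the work surface, if the arm or the gripper's body presses on something with over 40 N, if the wrist force passes 120 N, or if a joint passes its speed limit or range.

## Robot

A 6-joint arm with a two-finger parallel gripper is mounted at the origin on a cart in front of the work surface, level with it; the furniture and walls round the work are solid. World frame = base frame: x ahead of the robot, y to its left, z up, the work surface at z = 0. Lengths are in m, angles in rad, forces in N, time in s.
With the tool pointing down it reaches from about 0.3 to 0.775 m from the base axis. Payload 14.6 kg.
Tool frame: the origin (TCP) lies on the centre line of the jaws, within the pads' length; the fingertips stand ctrl.tcp_to_tips ahead of it and the grasp point (between the pads) lies 2 mm behind it (ctrl.tcp_to_tips is the distance from the TCP to the fingertips, in m); z points along the fingers, y is the line along which they close (so a half turn about z gives the same grasp; the last joint's range is limited). The gripper opens to 94 mm and grips with 3 to 60 N. Pads are 16 mm wide; open, the fingers measure 119 mm over their backs; the gripper's body (75 mm by 177 mm) begins 78 mm behind the grasp point.
Start: joints at [1.13, 0.3, 1.521, -0, 1.321, -0.067], TCP at [0.201, 0.512, 0.222] pointing down, gripper open.
Joint ranges: [-3.03, 3.03], [-0.79, 2.21], [0.23, 2.52], [-1.04, 4.18], [0, 3.07], [-2.55, 2.55]. Speed limits (rad/s): [2.22, 2.22, 2.57, 3.14, 3.14, 3.14].

## Interface

Orientations are given as [roll, pitch, yaw] about the fixed x, y, z axes, in that order (R = Rz(yaw) Ry(pitch) Rx(roll)).
In Python, from station import telemetry, viewer, hand_in, ctrl gives the robot as it stands.
- The arm moves only by the tool step_arm, never from a script. Its argument "plan" is a list of rows, each an object of numbers: "dx", "dy", "dz": the shift along the tool's x, y, z scaled (see below); "rx", "ry", "rz": the turn, a rotation vector about the tool's x, y, z scaled (see below); "claw": the closure, from 0 (fully open) to 1 (shut). In form: [{"dx": .., "dy": .., "dz": .., "rx": .., "ry": .., "rz": .., "claw": ..}, ...]. A call has 1 to 10 rows; each row shifts and turns the commanded pose from where the row before left it, along the tool's axes as they then stand; what a row does not reach is not made up. The controller multiplies each number of a shift by 0.1 m and each number of a turn by 90 degrees. A row lasts 1/10 s, in which the tool goes at most 50 mm and 8.59 degrees, less where a joint would pass 70% of its speed; a pose out of reach is approached as far as the arm can. A call with a number of a shift or a turn outside -1 to 1 is refused whole. A call with a gripper value outside its range is refused whole. The fingers move at their own pace and stop on an object; "grip_force" is the grip in N (left out, the last holds). Time passes only in rows, so rows that do not move let the fingers close. It gives the time, the measured TCP pose, the force, the opening and the grip force at its end, in the units of the state.
- telemetry.get_obs(): the state, without advancing time (a new reading comes with each control period).
- viewer.camera(name): name is "scene" or "top" or "wrist"; returns a dict with "img" (400x640x3 uint8, red, green, blue), "z_map" (400x640 float32, m along the optical axis (not along the pixel's ray), 0 where there is no reading), "fx", "fy", "cx", "cy" (pixels), "dist" ([k1, k2, p1, p2, k3] as OpenCV has them; the pictures are not rectified), "R" (3x3) and "t" (3): a world point X has camera coordinates R X + t; the wrist camera has in their place "tool_from_camera" (4x4, takes a point from camera to tool coordinates, whose origin is the TCP and whose axes are the flange's). Camera axes: x right, y down, z forward; pixel columns grow to the right and rows downward; lengths in m; the calibration is good to about 2 mm. A picture is of the moment at which its call begins: read the wrist's pose just before it.
- hand_in(): hands the job in; it is judged then, once.
Trained networks look in a picture, given as the dict that the camera call returned (one of the last four; its "shot" number tells which), for a name from the list of things; names that differ only in an ending like _2 or _b are one class to them, and where a whole thing is asked for, a point or a joint stands for the part that bears it (a point fixed in the world has none). Each returns a list of dicts, best first, with "score" (0 to 1); they miss things now and then, are a little off and sometimes report something else, mostly with a low value. They report only what shows in the picture. A call takes as long as a camera call. They do not tell look-alikes from the thing itself.
- viewer.recognise(target, picture): "rect" ([left, top, right, bottom] in pixels, round what is visible of it).
The state is a dict: "time_s": time; "qpos": joint angles; "joint_vel": joint speeds; "tau": joint torques, N m; "ee_pos": TCP position; "eef_rot": TCP orientation; "force": force on the tool from outside, world axes, zero at the start; "moment": the same for the moment, N m; "grip_width": finger opening in m; "grip_force": force on a finger pad.
Only numpy, scipy, OpenCV 4.12 (cv2) and the standard library are available. Lean on these libraries where they do the work, as an engineer would, in place of code of your own. Each camera call takes 0.05 s, during which the arm holds its last target. There are 200 camera calls.

## Working session

There is one attempt and no reset: what is moved stays moved. The work goes in short steps, Python scripts to look and compute and a tool call to move; the robot and the scene stay as the last step left them, time stands still between calls to the robot, and variables do not carry over. Pictures are saved under pics/ and viewed, at most 10 in all, crops included, and the job is handed in when it is done.

Besides the shell and the picture viewer there is one more tool, called as a command line: name --argument value ..., lists and objects as JSON in quotes. step_arm: Moves the arm, as the interface text tells. Shifts and turns lie within -1 to 1; 1 stands for 0.1 m of shift or 90 degrees of turn. Its arguments: {"type":"object","properties":{"plan":{"type":"array"},"grip_force":{"type":"number"}},"required":["plan"]}

```bash
ls; mkdir -p pics; cat > h.py <<'E'
import numpy as np, cv2
from station import telemetry, viewer, ctrl
def K(c): return np.array([[c['fx'],0,c['cx']],[0,c['fy'],c['cy']],[0,0,1.]])
def world(c,mask=None):
    h,w=c['z_map'].shape
    u,v=np.meshgrid(np.arange(w),np.arange(h))
    p=cv2.undistortPoints(np.stack([u,v],-1).reshape(-1,1,2).astype(float),K(c),np.array(c['dist'])).reshape(h,w,2)
    z=c['z_map'][...,None]
    P=np.concatenate([p*z,z],-1)
    return (P-np.array(c['t']))@np.array(c['R'])
E
python3 - <<'E'
from h import *
o=telemetry.get_obs();print(o);print(ctrl.tcp_to_tips)
ims=[]
for n in['scene','top']:
    c=viewer.camera(n);np.save(n+'_w.npy',world(c));np.save(n+'_i.npy',c['img'])
    cv2.imwrite(f'pics/{n}0.png',c['img'][...,::-1])
    for t in['blue_center','black_center','dock','tray']:
        print(n,t,[(np.round(d['rect']),round(d['score'],2)) for d in viewer.recognise(t,c)][:5])
E
```

```text
pics
{'time_s': 0.0, 'qpos': array([ 1.13042787e+00,  3.00492685e-01,  1.52161865e+00, -1.70247458e-05,
        1.32068189e+00, -6.66118728e-02]), 'joint_vel': array([-3.27783377e-04,  8.04901519e-06,  1.00880293e-03,  2.01621934e-04,
        1.96286372e-03,  2.95334269e-04]), 'tau': array([ 4.48531136e-03, -5.31849360e+01, -3.52722681e+01,  7.09970389e-02,
        2.46166351e-02, -9.72675525e-05]), 'ee_pos': array([0.20071743, 0.5117937 , 0.22185859]), 'eef_rot': array([-3.14039365e+00, -6.34595563e-05,  2.76784026e+00]), 'force': array([ 0.07560732, -0.15728445,  0.51833589]), 'moment': array([-0.00816987, -0.0388425 , -0.06127591]), 'grip_force': 0.0, 'grip_width': 0.09364713905207708}
0.017
scene blue_center [(array([370., 267., 426., 307.]), 0.77), (array([295., 228., 314., 241.]), 0.48)]
scene black_center [(array([317., 213., 334., 226.]), 0.63)]
scene dock [(array([282., 204., 373., 274.]), 0.81)]
scene tray [(array([219., 168., 299., 218.]), 0.81)]
top blue_center [(array([391., 201., 446., 215.]), 0.96), (array([297., 222., 338., 234.]), 0.74)]
top black_center [(array([294., 189., 330., 201.]), 0.7)]
top dock [(array([290., 176., 364., 242.]), 0.97)]
top tray [(array([155., 175., 253., 246.]), 0.78)]
```

View pics/top0.png

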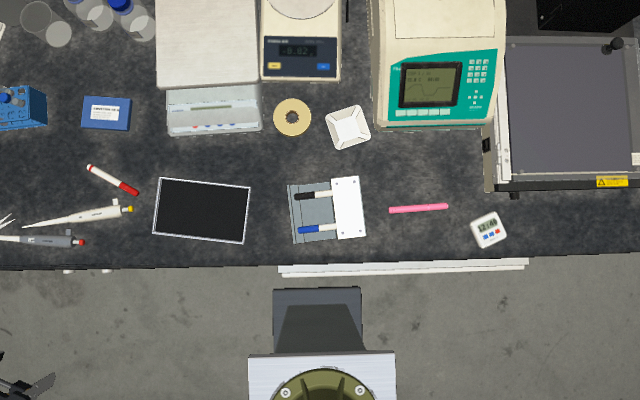

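View pics/scene0.png

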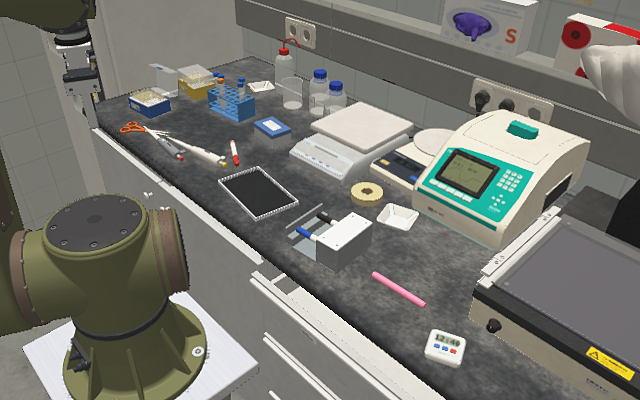

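Top view: the blue-capped marker has its cap at about (308,230), in the dock slot nearest the robot. The black one is at (305,196), the dock roof at (348,208) and the tray at (202,210). Two things could be the blue marker: the pink stick at (418,208), which lies loose with no cap, so it is the look-alike, and the marker at (318,228), which has a white barrel and blue cap in a slot and so fits the description. I'll confirm with a crop and measure.

```bash
python3 - <<'E'
from h import *
W=np.load('top_w.npy');I=np.load('top_i.npy')
cv2.imwrite('pics/crop1.png',cv2.resize(I[165:255,275:455],None,fx=4,fy=4,interpolation=cv2.INTER_CUBIC)[...,::-1])
def box(n,sl,zlo,zhi,extra=None):
    w=W[sl].reshape(-1,3);c=I[sl].reshape(-1,3).astype(int)
    m=(w[:,2]>zlo)&(w[:,2]<zhi)
    if extra is not None:m&=extra(c)
    p=w[m]
    r=cv2.minAreaRect(p[:,:2].astype(np.float32)*1000)
    print(n,m.sum(),np.round(r[0],1),np.round(r[1],1),round(r[2],1),'mean',np.round(p.mean(0),4),'med z',np.median(p[:,2]).round(4))
    return p
s=np.s_[170:250,283:372]
box('roof',s,.06,.075)
box('lip',np.s_[170:250,283:305],.038,.056,lambda c:abs(c[:,2]-c[:,0])<40)
box('blue cap',s,.02,.06,lambda c:c[:,2]-c[:,0]>70)
b=box('blue mk',np.s_[222:238,296:335],.03,.05,lambda c:(c[:,2]-c[:,0]>70)|(c.min(1)>190))
box('black cap',np.s_[186:204,290:334],.03,.05,lambda c:(c.max(1)<50)|(c.min(1)>190))
box('bg tray rim',np.s_[170:250,148:258],.006,.02)
box('tray',np.s_[170:250,148:258],-.01,.02,lambda c:(c.min(1)>110))
print('tray floor z',W[205:215,195:205,2].mean(), 'bench', W[160:170,200:210,2].mean())
E
```

```text
roof 1790 [465.6 -59.7] [124.1  59.3] 5.2 mean [ 0.4655 -0.0594  0.0676] med z 0.0676
lip 241 [456.2  43.2] [120.2  34.6] 5.0 mean [0.4637 0.0528 0.0464] med z 0.0477
blue cap 134 [423.3  23. ] [13.5 42.1] 5.1 mean [0.4232 0.0226 0.0403] med z 0.0406
blue mk 222 [424.8   6.1] [13.5 76.1] 5.1 mean [0.4246 0.0076 0.0405] med z 0.0406
black cap 190 [494.7  10.3] [12.2 76.5] 5.6 mean [0.4941 0.0111 0.0411] med z 0.0411
bg tray rim 1493 [483.5 243.8] [220.2 155.8] 82.2 mean [0.4696 0.2548 0.008 ] med z 0.0072
tray 703 [470.  255.2] [205.2 126.1] 82.2 mean [0.468  0.2589 0.0077] med z 0.009
tray floor z 0.014129074953359492 bench 0.0008775181343750479
```

View pics/crop1.png

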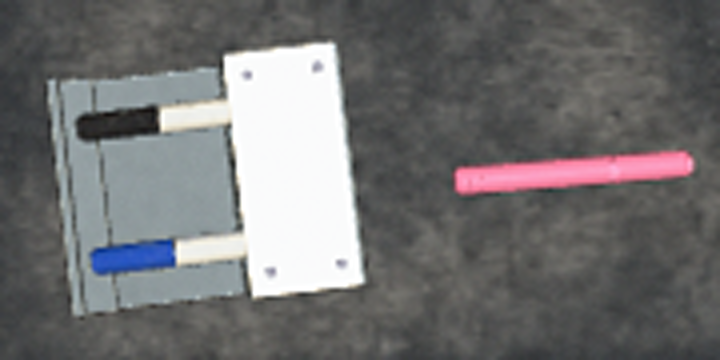

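The crop confirms it: the blue-capped, white-barrelled marker is in the lower slot, and the pink look-alike lies apart on the right. The dock is yawed 5.2°, so the grip point is (0.4245, 0.005). The tray's y axis runs along (0.136, 0.991), with its centre at (0.470, 0.255).

step_arm --plan '[{"dx": -0.33,"dy": -0.325,"claw": 0.45},{"dx": -0.33,"dy": -0.325,"claw": 0.45},{"dx": -0.33,"dy": -0.325,"claw": 0.45},{"dx": -0.33,"dy": -0.325,"claw": 0.45},{"dx": -0.33,"dy": -0.325,"claw": 0.45},{"dx": -0.33,"dy": -0.325,"claw": 0.45},{"dx": -0.33,"dy": -0.325,"claw": 0.45},{"dx": -0.33,"dy": -0.325,"claw": 0.45},{"dx": -0.33,"dy": -0.325,"claw": 0.45},{"dx": -0.33,"dy": -0.325,"claw": 0.45}]' --grip_force 25

```text
$.plan[0]: bad value
```

step_arm --plan '[{"rz": 0.088,"claw": 0.45},{"rz": 0.088,"claw": 0.45},{"rz": 0.088,"claw": 0.45},{"rz": 0.088,"claw": 0.45},{"rz": 0.088,"claw": 0.45},{"rz": 0.088,"claw": 0.45},{"rz": 0.088,"claw": 0.45},{"rz": 0.088,"claw": 0.45},{"claw": 0.45},{"claw": 0.45}]'

```text
$.plan[0]: bad value
```

```bash
cat >> h.py <<'E'
from scipy.spatial.transform import Rotation as Ro
def delta(p,rpy):
    o=telemetry.get_obs();R=Ro.from_euler('xyz',o['eef_rot'])
    print('t',o['time_s'],'p',o['ee_pos'].round(4),'rpy',o['eef_rot'].round(4),'F',o['force'].round(1),'w',round(o['grip_width'],4))
    print('shift',(R.inv().apply(np.array(p)-o['ee_pos'])/.1).round(3),'turn',((R.inv()*Ro.from_euler('xyz',rpy)).as_rotvec()/(np.pi/2)).round(4))
E
python3 - <<'E'
from h import *
o=telemetry.get_obs()
c=viewer.camera('wrist');cv2.imwrite('pics/wr1.png',c['img'][...,::-1])
T=np.eye(4);T[:3,:3]=Ro.from_euler('xyz',o['eef_rot']).as_matrix();T[:3,3]=o['ee_pos']
C=T@c['tool_from_camera'];c['R']=C[:3,:3].T;c['t']=-C[:3,:3].T@C[:3,3]
W=world(c);np.save('wr_w.npy',W);I=c['img'].astype(int)
z=W[...,2];ok=c['z_map']>0
blue=ok&(I[...,2]-I[...,0]>70)&(z>.02)&(z<.06)
print(blue.sum())
p=W[blue];r=cv2.minAreaRect((p[:,:2]*1000).astype(np.float32));print('cap',r,np.percentile(p[:,2],95))
w=ok&(I.min(-1)>150)&(z>.03)&(z<.046)&(abs(W[...,0]-.4245)<.025)&(W[...,1]<.03)&(W[...,1]>-.035)
print(w.sum());r=cv2.minAreaRect((W[w][:,:2]*1000).astype(np.float32));print('barrel',r,np.percentile(W[w][:,2],95))
delta([.4245,.0053,.043],[np.pi,0,np.radians(95.2)])
E
```

```text
0Traceback (most recent call last):
  File "<stdin>", line 10, in <module>
    return _quantile_unchecked(
        a, q, axis, out, overwrite_input, method, keepdims, weights)
    return _ureduce(a,
                    func=_quantile_ureduce_func,
    ...<5 lines>...
                    overwrite_input=overwrite_input,
                    method=method)
    r = func(a, **kwargs)
    result = _quantile(arr,
                       quantiles=q,
    ...<2 lines>...
                       out=out,
                       weights=wgt)
    slices_having_nans = np.isnan(arr[-1, ...])
                                  ~~~^^^^^^^^^
IndexError: index -1 is out of bounds for axis 0 with size 0
```

View pics/wr1.png

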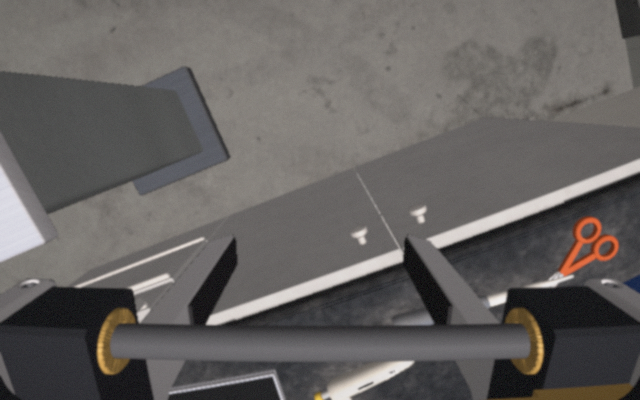

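The moves were refused, probably because every field has to be given, so the wrist view still shows the start pose over the bench edge. I'll resend them in full.

step_arm --plan '[{"dx": -0.33,"dy": -0.325,"dz": 0,"rx": 0,"ry": 0,"rz": 0,"claw": 0.45},{"dx": -0.33,"dy": -0.325,"dz": 0,"rx": 0,"ry": 0,"rz": 0,"claw": 0.45},{"dx": -0.33,"dy": -0.325,"dz": 0,"rx": 0,"ry": 0,"rz": 0,"claw": 0.45},{"dx": -0.33,"dy": -0.325,"dz": 0,"rx": 0,"ry": 0,"rz": 0,"claw": 0.45},{"dx": -0.33,"dy": -0.325,"dz": 0,"rx": 0,"ry": 0,"rz": 0,"claw": 0.45},{"dx": -0.33,"dy": -0.325,"dz": 0,"rx": 0,"ry": 0,"rz": 0,"claw": 0.45},{"dx": -0.33,"dy": -0.325,"dz": 0,"rx": 0,"ry": 0,"rz": 0,"claw": 0.45},{"dx": -0.33,"dy": -0.325,"dz": 0,"rx": 0,"ry": 0,"rz": 0,"claw": 0.45},{"dx": -0.33,"dy": -0.325,"dz": 0,"rx": 0,"ry": 0,"rz": 0,"claw": 0.45},{"dx": -0.33,"dy": -0.325,"dz": 0,"rx": 0,"ry": 0,"rz": 0,"claw": 0.45}]' --grip_force 25

```text
time_s: 1.55
ee_pos: [0.3898, 0.0871, 0.2228]
eef_rot: [3.141, 0.001, 2.768]
force: [0.7, 1.6, 0.4]
grip_width: 0.0517
grip_force: 0.0
```

step_arm --plan '[{"dx": 0,"dy": 0,"dz": 0,"rx": 0,"ry": 0,"rz": 0.088,"claw": 0.45},{"dx": 0,"dy": 0,"dz": 0,"rx": 0,"ry": 0,"rz": 0.088,"claw": 0.45},{"dx": 0,"dy": 0,"dz": 0,"rx": 0,"ry": 0,"rz": 0.088,"claw": 0.45},{"dx": 0,"dy": 0,"dz": 0,"rx": 0,"ry": 0,"rz": 0.088,"claw": 0.45},{"dx": 0,"dy": 0,"dz": 0,"rx": 0,"ry": 0,"rz": 0.088,"claw": 0.45},{"dx": 0,"dy": 0,"dz": 0,"rx": 0,"ry": 0,"rz": 0.088,"claw": 0.45},{"dx": 0,"dy": 0,"dz": 0,"rx": 0,"ry": 0,"rz": 0.088,"claw": 0.45},{"dx": 0,"dy": 0,"dz": 0,"rx": 0,"ry": 0,"rz": 0.088,"claw": 0.45},{"dx": 0,"dy": 0,"dz": 0,"rx": 0,"ry": 0,"rz": 0,"claw": 0.45},{"dx": 0,"dy": 0,"dz": 0,"rx": 0,"ry": 0,"rz": 0,"claw": 0.45}]'

```text
time_s: 2.55
ee_pos: [0.3894, 0.089, 0.2225]
eef_rot: [3.142, -0.0, 1.666]
force: [0.6, -0.5, 1.3]
grip_width: 0.0517
grip_force: 0.0
```

```bash
python3 - <<'E'
from h import *
o=telemetry.get_obs()
c=viewer.camera('wrist');cv2.imwrite('pics/wr2.png',c['img'][...,::-1])
T=np.eye(4);T[:3,:3]=Ro.from_euler('xyz',o['eef_rot']).as_matrix();T[:3,3]=o['ee_pos']
C=T@c['tool_from_camera'];c['R']=C[:3,:3].T;c['t']=-C[:3,:3].T@C[:3,3]
W=world(c);I=c['img'].astype(int)
z=W[...,2];ok=c['z_map']>0
blue=ok&(I[...,2]-I[...,0]>70)&(z>.02)&(z<.06)
w=ok&(I.min(-1)>150)&(z>.03)&(z<.046)&(abs(W[...,0]-.4245)<.025)&(W[...,1]<.03)&(W[...,1]>-.035)
for n,m in(('cap',blue),('barrel',w)):
    p=W[m];print(n,len(p))
    if len(p)>20: r=cv2.minAreaRect((p[:,:2]*1000).astype(np.float32));print(r,np.percentile(p[:,2],95))
delta([.4245,.0053,.043],[np.pi,0,np.radians(95.2)])
E
```

```text
cap 478
((535.9456176757812, 111.12316131591797), (318.97930908203125, 46.10211181640625), 39.64444351196289) 0.04370046744227902
barrel 378
((426.3634948730469, -17.31979751586914), (14.879351615905762, 36.73272705078125), 6.0590434074401855) 0.04080122782575468
t 2.6 p [0.3894 0.089  0.2225] rpy [ 3.1415 -0.      1.6658] F [ 0.2 -0.6  0.9] w 0.0514
shift [-0.866  0.27   1.795] turn [ 0.0001 -0.      0.0027]
```

View pics/wr2.png

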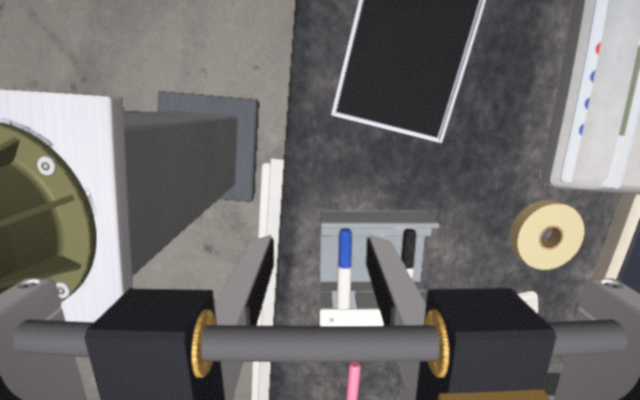

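The wrist view shows the blue marker at (345,265) and the black at (408,245), with the fingers straddling that region. The barrel fit agrees with the first measurement to within 1 mm, so I'll move over and descend.

step_arm --plan '[{"dx": -0.433,"dy": 0.135,"dz": 0,"rx": 0,"ry": 0,"rz": 0.003,"claw": 0.45},{"dx": -0.433,"dy": 0.135,"dz": 0,"rx": 0,"ry": 0,"rz": 0,"claw": 0.45},{"dx": 0,"dy": 0,"dz": 0.4,"rx": 0,"ry": 0,"rz": 0,"claw": 0.45},{"dx": 0,"dy": 0,"dz": 0.4,"rx": 0,"ry": 0,"rz": 0,"claw": 0.45},{"dx": 0,"dy": 0,"dz": 0.4,"rx": 0,"ry": 0,"rz": 0,"claw": 0.45},{"dx": 0,"dy": 0,"dz": 0,"rx": 0,"ry": 0,"rz": 0,"claw": 0.45},{"dx": 0,"dy": 0,"dz": 0,"rx": 0,"ry": 0,"rz": 0,"claw": 0.45}]'

```text
time_s: 3.3
ee_pos: [0.4243, 0.0051, 0.1034]
eef_rot: [-3.141, -0.0, 1.659]
force: [-0.2, 0.6, 0.8]
grip_width: 0.0521
grip_force: 0.0
```

```bash
python3 -c "
from h import *
delta([.4245,.0053,.043],[np.pi,0,np.radians(95.2)])"
```

```text
t 3.3 p [0.4243 0.0051 0.1034] rpy [-3.1412e+00 -1.0000e-04  1.6589e+00] F [-0.2  0.6  0.8] w 0.0521
shift [0.002 0.003 0.604] turn [-0.0002 -0.0001 -0.0017]
```

step_arm --plan '[{"dx": 0,"dy": 0,"dz": 0.25,"rx": 0,"ry": 0,"rz": 0,"claw": 0.45},{"dx": 0,"dy": 0,"dz": 0.2,"rx": 0,"ry": 0,"rz": 0,"claw": 0.45},{"dx": 0,"dy": 0,"dz": 0.155,"rx": 0,"ry": 0,"rz": 0,"claw": 0.45},{"dx": 0,"dy": 0,"dz": 0,"rx": 0,"ry": 0,"rz": 0,"claw": 0.45},{"dx": 0,"dy": 0,"dz": 0,"rx": 0,"ry": 0,"rz": 0,"claw": 1},{"dx": 0,"dy": 0,"dz": 0,"rx": 0,"ry": 0,"rz": 0,"claw": 1},{"dx": 0,"dy": 0,"dz": 0,"rx": 0,"ry": 0,"rz": 0,"claw": 1},{"dx": 0,"dy": 0,"dz": 0,"rx": 0,"ry": 0,"rz": 0,"claw": 1},{"dx": 0,"dy": 0,"dz": 0,"rx": 0,"ry": 0,"rz": 0,"claw": 1}]' --grip_force 25

```text
time_s: 4.2
ee_pos: [0.4241, 0.0051, 0.0423]
eef_rot: [3.141, 0.0, 1.657]
force: [-0.2, -0.2, 0.5]
grip_width: 0.015
grip_force: 0.1
```

Gripped at 15 mm. Next I'll firm the grip, then tilt 15° about the inner end.

step_arm --plan '[{"dx": 0,"dy": 0,"dz": 0,"rx": 0,"ry": 0,"rz": 0,"claw": 1},{"dx": 0,"dy": 0,"dz": 0,"rx": 0,"ry": 0,"rz": 0,"claw": 1},{"dx": -0.01,"dy": 0,"dz": -0.07,"rx": 0,"ry": 0.042,"rz": 0,"claw": 1},{"dx": -0.01,"dy": 0,"dz": -0.06,"rx": 0,"ry": 0.042,"rz": 0,"claw": 1},{"dx": 0,"dy": 0,"dz": 0,"rx": 0,"ry": 0,"rz": 0,"claw": 1},{"dx": 0,"dy": 0,"dz": 0,"rx": 0,"ry": 0,"rz": 0,"claw": 1}]' --grip_force 25

```text
time_s: 4.8
ee_pos: [0.424, 0.0024, 0.0546]
eef_rot: [-3.141, -0.13, 1.656]
force: [0.2, -0.4, -0.4]
grip_width: 0.0146
grip_force: 25.0
```

step_arm --plan '[{"dx": -0.01,"dy": 0,"dz": -0.06,"rx": 0,"ry": 0.042,"rz": 0,"claw": 1},{"dx": -0.01,"dy": 0,"dz": -0.06,"rx": 0,"ry": 0.042,"rz": 0,"claw": 1},{"dx": 0,"dy": 0,"dz": 0,"rx": 0,"ry": 0,"rz": 0,"claw": 1},{"dx": 0,"dy": 0,"dz": 0,"rx": 0,"ry": 0,"rz": 0,"claw": 1},{"dx": 0,"dy": 0,"dz": 0,"rx": 0,"ry": 0,"rz": 0,"claw": 1}]'

```text
time_s: 5.3
ee_pos: [0.4242, -0.0009, 0.066]
eef_rot: [-3.141, -0.262, 1.658]
force: [-0.1, -0.4, -1.2]
grip_width: 0.0149
grip_force: 25.0
```

```bash
python3 - <<'E'
from h import *
o=telemetry.get_obs();print(o['ee_pos'],o['eef_rot'],o['force'])
a=viewer.camera('scene')['img'][185:285,270:390]
cv2.imwrite('pics/tilt.png',cv2.resize(a,None,fx=5,fy=5,interpolation=cv2.INTER_CUBIC)[...,::-1])
E
```

```text
[ 0.42418848 -0.00086694  0.06597938] [-3.14069285 -0.2619049   1.65758384] [-0.07033675 -0.39940171 -1.15961498]
```

View pics/tilt.png

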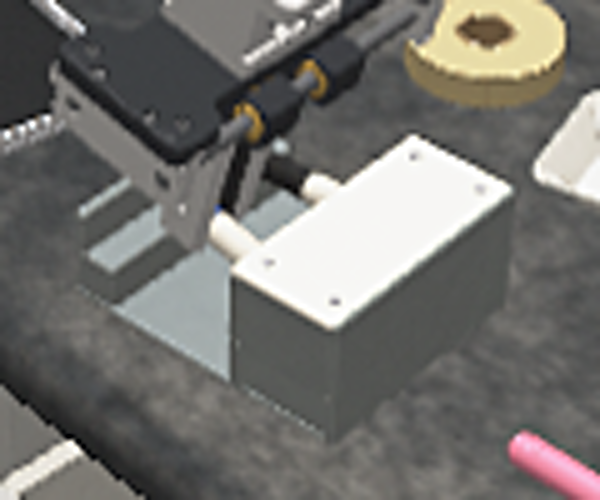

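The crop shows the barrel (240,235) rising out of the slot, held between the fingers, with the black marker undisturbed at (300,180). I'll draw it out along its axis.

step_arm --plan '[{"dx": 0.1,"dy": 0,"dz": 0,"rx": 0,"ry": 0,"rz": 0,"claw": 1},{"dx": 0.15,"dy": 0,"dz": 0,"rx": 0,"ry": 0,"rz": 0,"claw": 1},{"dx": 0.15,"dy": 0,"dz": 0,"rx": 0,"ry": 0,"rz": 0,"claw": 1},{"dx": 0.15,"dy": 0,"dz": 0,"rx": 0,"ry": 0,"rz": 0,"claw": 1},{"dx": 0,"dy": 0,"dz": 0,"rx": 0,"ry": 0,"rz": 0,"claw": 1}]'

```text
time_s: 5.85
ee_pos: [0.4197, 0.0532, 0.0812]
eef_rot: [3.141, -0.263, 1.659]
force: [-0.1, -0.0, -1.2]
grip_width: 0.0147
grip_force: 25.0
```

step_arm --plan '[{"dx": 0.3,"dy": 0,"dz": -0.1,"rx": 0,"ry": 0,"rz": 0,"claw": 1},{"dx": 0.35,"dy": 0,"dz": -0.15,"rx": 0,"ry": 0,"rz": 0,"claw": 1},{"dx": 0.35,"dy": 0,"dz": -0.2,"rx": 0,"ry": 0,"rz": 0,"claw": 1},{"dx": 0.2,"dy": 0,"dz": -0.1,"rx": 0,"ry": 0,"rz": 0,"claw": 1},{"dx": 0,"dy": 0,"dz": 0,"rx": 0,"ry": -0.042,"rz": 0,"claw": 1},{"dx": 0,"dy": 0,"dz": 0,"rx": 0,"ry": -0.042,"rz": 0,"claw": 1},{"dx": 0,"dy": 0,"dz": 0,"rx": 0,"ry": -0.042,"rz": 0,"claw": 1},{"dx": 0,"dy": 0,"dz": 0,"rx": 0,"ry": -0.042,"rz": 0,"claw": 1},{"dx": 0,"dy": 0,"dz": 0,"rx": 0,"ry": 0,"rz": 0,"claw": 1},{"dx": 0,"dy": 0,"dz": 0,"rx": 0,"ry": 0,"rz": 0,"claw": 1}]'

```text
time_s: 6.85
ee_pos: [0.411, 0.153, 0.1649]
eef_rot: [-3.141, -0.002, 1.658]
force: [-0.5, 0.2, -0.6]
grip_width: 0.015
grip_force: 25.0
```

```bash
python3 - <<'E'
from h import *
c=viewer.camera('top');W=world(c);I=c['img'].astype(int)
cv2.imwrite('pics/top2.png',cv2.resize(c['img'][150:260,140:380],None,fx=3,fy=3)[...,::-1])
z=W[...,2]
bl=(I[...,2]-I[...,0]>70)&(z>.06)&(z<.2)
p=W[bl];print(len(p),p.mean(0) if len(p) else '')
delta([.4734,.280,.060],[np.pi,0,np.radians(82.2)])
E
```

```text
2966 [ 0.667916   -0.03958304  0.14993269]
t 6.9 p [0.4111 0.1528 0.165 ] rpy [-3.1413e+00 -1.6000e-03  1.6574e+00] F [ 0.  -0.4  1.5] w 0.0147
shift [1.212 0.731 1.051] turn [-0.0003 -0.001   0.1418]
```

View pics/top2.png

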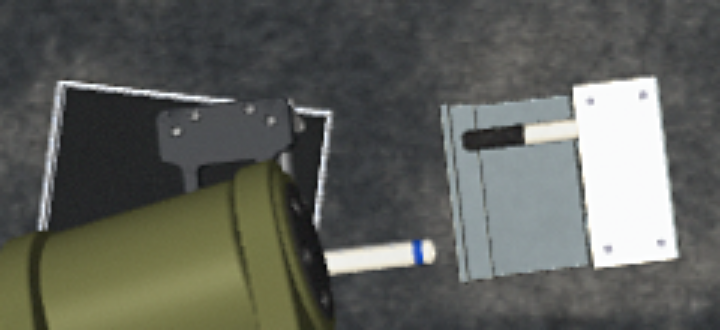

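The blue marker (380,255 in this crop) is clear of the dock, and the black one is in place at (520,135). Next I move over the tray, turn 13° and check the level.

step_arm --plan '[{"dx": 0.303,"dy": 0.183,"dz": 0.1,"rx": 0,"ry": 0,"rz": 0,"claw": 1},{"dx": 0.303,"dy": 0.183,"dz": 0.1,"rx": 0,"ry": 0,"rz": 0,"claw": 1},{"dx": 0.303,"dy": 0.183,"dz": 0.1,"rx": 0,"ry": 0,"rz": 0,"claw": 1},{"dx": 0.303,"dy": 0.183,"dz": 0.1,"rx": 0,"ry": 0,"rz": 0,"claw": 1},{"dx": 0,"dy": 0,"dz": 0.3,"rx": 0,"ry": 0,"rz": 0.071,"claw": 1},{"dx": 0,"dy": 0,"dz": 0.35,"rx": 0,"ry": 0,"rz": 0.071,"claw": 1},{"dx": 0,"dy": 0,"dz": 0,"rx": 0,"ry": 0,"rz": 0,"claw": 1},{"dx": 0,"dy": 0,"dz": 0,"rx": 0,"ry": 0,"rz": 0,"claw": 1}]'

```text
time_s: 7.7
ee_pos: [0.4739, 0.2794, 0.0607]
eef_rot: [-3.141, -0.0, 1.437]
force: [0.9, 0.9, 0.7]
grip_width: 0.0146
grip_force: 25.0
```

```bash
python3 - <<'E'
from h import *
delta([.4734,.280,.020],[np.pi,0,np.radians(82.2)])
o=telemetry.get_obs()
c=viewer.camera('wrist');T=np.eye(4);T[:3,:3]=Ro.from_euler('xyz',o['eef_rot']).as_matrix();T[:3,3]=o['ee_pos']
C=T@c['tool_from_camera'];c['R']=C[:3,:3].T;c['t']=-C[:3,:3].T@C[:3,3]
W=world(c);I=c['img'].astype(int);z=W[...,2]
bl=(I[...,2]-I[...,0]>70)&(z>.02)&(z<.09)&(np.hypot(W[...,0]-.4734,W[...,1]-.30)<.08)
p=W[bl];print(len(p))
if len(p)>30:
    # top ridge height along y
    for a,b in zip(np.arange(.27,.34,.01),np.arange(.28,.35,.01)):
        q=p[(p[:,1]>a)&(p[:,1]<b)]
        if len(q)>5: print(round(a,2),len(q),np.percentile(q,90,axis=0)[2].round(4),q[:,0].mean().round(4))
cv2.imwrite('pics/wr3.png',c['img'][...,::-1])
E
```

```text
t 7.7 p [0.4739 0.2794 0.0607] rpy [-3.1409e+00 -3.0000e-04  1.4366e+00] F [0.9 0.9 0.7] w 0.0146
shift [ 0.005 -0.006  0.407] turn [-0.0004 -0.0002  0.0012]
2258
0.27 239 0.0588 0.4739
0.28 505 0.059 0.4745
0.29 517 0.059 0.4758
0.3 535 0.059 0.4772
0.31 462 0.0586 0.478
```

View pics/wr3.png

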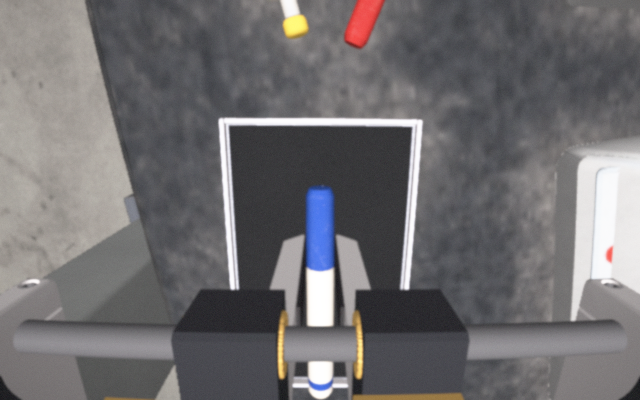

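The wrist view shows the marker level and parallel to the tray, with the cap at (320,230), centred between the tray walls. I'll lower it to about 1 mm above the floor.

step_arm --plan '[{"dx": 0,"dy": 0,"dz": 0.2,"rx": 0,"ry": 0,"rz": 0,"claw": 1},{"dx": 0,"dy": 0,"dz": 0.12,"rx": 0,"ry": 0,"rz": 0,"claw": 1},{"dx": 0,"dy": 0,"dz": 0.05,"rx": 0,"ry": 0,"rz": 0,"claw": 1},{"dx": 0,"dy": 0,"dz": 0.02,"rx": 0,"ry": 0,"rz": 0,"claw": 1},{"dx": 0,"dy": 0,"dz": 0.01,"rx": 0,"ry": 0,"rz": 0,"claw": 1},{"dx": 0,"dy": 0,"dz": 0,"rx": 0,"ry": 0,"rz": 0,"claw": 1},{"dx": 0,"dy": 0,"dz": 0,"rx": 0,"ry": 0,"rz": 0,"claw": 1}]'

```text
time_s: 8.45
ee_pos: [0.4738, 0.28, 0.0206]
eef_rot: [3.141, -0.0, 1.434]
force: [0.5, -1.2, 0.2]
grip_width: 0.0144
grip_force: 25.0
```

step_arm --plan '[{"dx": 0,"dy": 0,"dz": 0,"rx": 0,"ry": 0,"rz": 0,"claw": 0.82},{"dx": 0,"dy": 0,"dz": 0,"rx": 0,"ry": 0,"rz": 0,"claw": 0.78},{"dx": 0,"dy": 0,"dz": 0,"rx": 0,"ry": 0,"rz": 0,"claw": 0.74},{"dx": 0,"dy": 0,"dz": 0,"rx": 0,"ry": 0,"rz": 0,"claw": 0.7},{"dx": 0,"dy": 0,"dz": 0,"rx": 0,"ry": 0,"rz": 0,"claw": 0.65},{"dx": 0,"dy": 0,"dz": -0.1,"rx": 0,"ry": 0,"rz": 0,"claw": 0.65},{"dx": 0,"dy": 0,"dz": -0.3,"rx": 0,"ry": 0,"rz": 0,"claw": 0.65},{"dx": 0,"dy": 0,"dz": -0.5,"rx": 0,"ry": 0,"rz": 0,"claw": 0.65},{"dx": 0,"dy": 0,"dz": -0.5,"rx": 0,"ry": 0,"rz": 0,"claw": 0.65},{"dx": 0,"dy": 0,"dz": 0,"rx": 0,"ry": 0,"rz": 0,"claw": 0.65}]'

```text
time_s: 9.45
ee_pos: [0.4757, 0.281, 0.1674]
eef_rot: [3.133, -0.006, 1.434]
force: [0.2, -0.4, -0.8]
grip_width: 0.0332
grip_force: 0.0
```

step_arm --plan '[{"dx": -0.4,"dy": 0,"dz": 0,"rx": 0,"ry": 0,"rz": 0,"claw": 0.65},{"dx": -0.4,"dy": 0,"dz": 0,"rx": 0,"ry": 0,"rz": 0,"claw": 0.65},{"dx": -0.4,"dy": 0,"dz": 0,"rx": 0,"ry": 0,"rz": 0,"claw": 0.65},{"dx": 0,"dy": 0,"dz": 0,"rx": 0,"ry": 0,"rz": 0,"claw": 0.65},{"dx": 0,"dy": 0,"dz": 0,"rx": 0,"ry": 0,"rz": 0,"claw": 0.65},{"dx": 0,"dy": 0,"dz": 0,"rx": 0,"ry": 0,"rz": 0,"claw": 0.65}]'

```text
time_s: 10.05
ee_pos: [0.4574, 0.1617, 0.1602]
eef_rot: [3.141, -0.0, 1.435]
force: [0.3, 0.1, 0.2]
grip_width: 0.033
grip_force: 0.0
```

```bash
python3 - <<'E'
from h import *
for k in range(2):
    o=telemetry.get_obs();print(o['ee_pos'],o['time_s'])
    c=viewer.camera('wrist');T=np.eye(4);T[:3,:3]=Ro.from_euler('xyz',o['eef_rot']).as_matrix();T[:3,3]=o['ee_pos']
    C=T@c['tool_from_camera'];c['R']=C[:3,:3].T;c['t']=-C[:3,:3].T@C[:3,3]
    W=world(c);I=c['img'].astype(int);z=W[...,2]
    m=((I[...,2]-I[...,0]>70)|(I.min(-1)>150))&(z>.006)&(z<.03)&(abs(W[...,0]-.47)<.04)&(abs(W[...,1]-.255)<.08)
    p=W[m];print(len(p))
    if len(p)>30: print(cv2.minAreaRect((p[:,:2]*1000).astype(np.float32)),np.percentile(p[:,2],95))
cv2.imwrite('pics/wr4.png',c['img'][...,::-1])
E
```

```text
[0.45736589 0.16166549 0.16021136] 10.05
2504
((470.0094909667969, 253.99549865722656), (128.17913818359375, 13.948844909667969), 82.49742889404297) 0.018083112629839942
[0.4573185  0.16181413 0.16011762] 10.1
2529
((470.2015686035156, 253.65048217773438), (128.84848022460938, 14.536763191223145), 82.86502838134766) 0.018162147194167852
```

View pics/wr4.png

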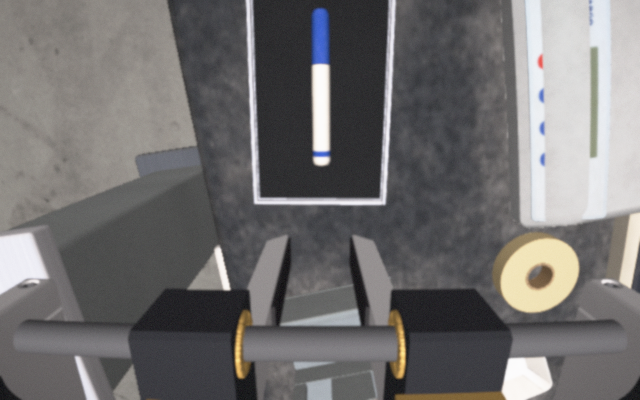

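The marker lies flat in the middle of the tray, from (320,10) to (320,165). Its centre is about 1 mm from the tray's centre, its yaw is aligned, and it is at rest.

```bash
python3 -c "
from station import hand_in
print(hand_in())"
```

```text
the job is handed in; nothing more can be done
None
```

The blue marker is lying flat, lengthwise, in the middle of the tray (centre about 1–2 mm off, aligned within a degree), the black marker stayed in its slot, and the job is handed in at about 10 s; the hand-in gave no verdict.

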